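Find the socket that fits the clamp nut

TASK

The middle nut of the clamping jig, on the strap that holds the brass mould, needs its socket: try the sockets from the rack on it and find the one that fits, not one that goes on loosely over it. Finish with that socket pushed fully down over the middle nut, upright, and your gripper still holding it; do not let go. The two other sockets must then stand upright on the rack, and nothing may be knocked over, forced or shifted.

Things in the scene. Friction and masses are not known exactly. Their poses are not given: they have to be found in the camera images.
- socket_small_mid (a point): slimmest of three loose upright steel hex sockets, 80 mm tall; point on its axis, 40 mm above its open lower rim. Lower 38 mm: hexagonal tube 28 mm across flats, hexagonal bore 21 mm across flats, 32 mm deep, open below. Above it, up to 80 mm: solid hexagonal head, 20 mm across flats on all three, to grip. z up; all flats in line, facing its +x, -x and every 60 degrees.
- socket_medium_mid (a point): middle-sized of three loose upright steel hex sockets, 80 mm tall; point on its axis, 40 mm above its open lower rim. Lower 38 mm: hexagonal tube 33 mm across flats, hexagonal bore 26 mm across flats, 32 mm deep, open below. Above it, up to 80 mm: solid hexagonal head, 20 mm across flats on all three, to grip. z up; all flats in line, facing its +x, -x and every 60 degrees.
- socket_large_mid (a point): thickest of three loose upright steel hex sockets, 80 mm tall; point on its axis, 40 mm above its open lower rim. Lower 38 mm: hexagonal tube 38 mm across flats, hexagonal bore 31 mm across flats, 32 mm deep, open below. Above it, up to 80 mm: solid hexagonal head, 20 mm across flats on all three, to grip. z up; all flats in line, facing its +x, -x and every 60 degrees.
- nut_1: one of three fixed steel hex nuts on the jig's studs, in changing order: 18, 23 and 28 mm across flats, each 3 mm under the bore of one socket; which size this one has is not told. Origin on its axis at its underside, 22 mm above the worktop; hexagon 14 mm high, then 3 mm bevel, then 10 mm stud end up to 23.5 mm. Flats face its +x, -x and every 60 degrees. It does not turn.
- nut_2: one of three fixed steel hex nuts on the jig's studs, in changing order: 18, 23 and 28 mm across flats, each 3 mm under the bore of one socket; which size this one has is not told. Origin on its axis at its underside, 22 mm above the worktop; hexagon 14 mm high, then 3 mm bevel, then 10 mm stud end up to 23.5 mm. Flats face its +x, -x and every 60 degrees. It does not turn.
- nut_3: one of three fixed steel hex nuts on the jig's studs, in changing order: 18, 23 and 28 mm across flats, each 3 mm under the bore of one socket; which size this one has is not told. Origin on its axis at its underside, 22 mm above the worktop; hexagon 14 mm high, then 3 mm bevel, then 10 mm stud end up to 23.5 mm. Flats face its +x, -x and every 60 degrees. It does not turn.
- jig_middle (a point): axis of the middle stud of the jig, at the underside of the middle nut, on top of the aluminium strap, 22 mm above the worktop; a socket is fully down when its rim rests here. Jig: fixed dark steel plate 145 x 230 x 14 mm, three studs in a row along y, 75 mm apart; a brass mould (62 mm wide, top at 74 mm) stands 70 mm from the middle stud along +x.
- rack: fixed black socket rack, plate 65 x 200 x 8 mm, long side along its y; origin at the centre of its underside on the worktop. Three pegs, 14 mm thick, 11 mm above the plate, at y = -70, 0, +70 mm; a socket stands over each, rim on the plate, in changing order.
- socket_small: the slimmest socket (sizes: see its point), 0.11 to 0.23 kg; origin at the centre of its lower rim, z up its axis
- socket_medium: the middle-sized socket (sizes: see its point), 0.11 to 0.23 kg; origin at the centre of its lower rim, z up its axis
- socket_large: the thickest socket (sizes: see its point), 0.11 to 0.23 kg; origin at the centre of its lower rim, z up its axis
- bench_timer: bystander: white bench timer, 62 x 62 x 20 mm; origin at the centre of its underside
- weight: bystander: small steel calibration weight, 24 mm wide, 34 mm tall, at one end of the rack; origin at the centre of its underside
- drum: bystander: dark solid steel drum, 49 mm wide, 37 mm tall, standing on one end of the jig's plate; origin at the centre of its underside
- marker: bystander: blue marker pen, 138 mm long, 11 mm thick; origin under its middle
- ring_mould: bystander: hollow steel ring mould, 50 mm wide, 42 mm tall; origin at the centre of its underside
Things that resemble listed ones, but are neither listed nor needed, are in the scene too. What is shaped like the socket_small but turquoise is not meant.

How it is judged:
By the outcome, as a careful person would: the job done as asked, in the order asked, and still so for the second after the job is handed in, while the arm keeps its last pose, push and grip.
It also fails if it takes over 64 s, if anything falls off the work surface, if the arm or the gripper's body presses on something with over 40 N, if the wrist force passes 120 N, or if a joint passes its speed limit or range.

ROBOT

A 7-joint arm with a two-finger parallel gripper is mounted at the origin on a cart in front of the work surface, level with it; the furniture and walls round the work are solid. World frame = base frame: x ahead of the robot, y to its left, z up, the work surface at z = 0. Lengths are in mm, angles in rad, forces in N, time in s.
With the tool pointing down it reaches from about 425 to 875 mm from the base axis. Payload 9.9 kg.
Tool frame: the origin (TCP) lies midway between the tips of the shut fingers; the grasp point (between the pads) lies 19 mm behind it; z points along the fingers, y is the line along which they close (so a half turn about z gives the same grasp; the last joint's range is limited). The gripper opens to 85 mm and grips with 20 to 120 N. Pads are 22 mm wide; open, the fingers measure 114 mm over their backs; the gripper's body (76 mm by 85 mm) begins 54 mm behind the grasp point. The pads swing forward as they close: fully open they stand 13 mm farther back than shut.
Start: joints at [1.166, 0.576, 0.025, 1.437, -0.015, 1.129, -0.057], TCP at [212.849, -640.565, 231.289] pointing down, gripper open.
Joint ranges: [-2.76, 2.76], [-0.34, 2.15], [-1.52, 1.57], [0.19, 2.46], [-1.09, 4.23], [0.17, 1.99], [-2.82, 2.82]. Speed limits (rad/s): [2.22, 2.22, 3.01, 3.01, 3.14, 3.14, 3.14].

INTERFACE

Orientations are given as a unit quaternion [x, y, z, w].
In Python, from rig import manip gives the robot as it stands. The module is installed in compiled form; this text tells all that it offers.
- The arm moves only by the tool servo_tool, never from a script. Its argument "targets" is a list of rows, each an object of numbers: "dx", "dy", "dz": the shift along the tool's x, y, z in m; "rx", "ry", "rz": the turn, a rotation vector about the tool's x, y, z in rad; "gripper": the closure, from 0 (fully open) to 1 (shut). A call has 1 to 12 rows; each row shifts and turns the commanded pose from where the row before left it, along the tool's axes as they then stand; what a row does not reach is not made up. A row lasts 1/12 s, in which the tool goes at most 41.7 mm and 7.16 degrees, less where a joint would pass 70% of its speed; a pose out of reach is approached as far as the arm can. A call with a gripper value outside its range is refused whole. The fingers move at their own pace and stop on an object; "grip_force" is the grip in N (left out, the last holds). Time passes only in rows, so rows that do not move let the fingers close. It gives the time, the measured TCP pose, the force and the opening at its end, in the units of the state.
- manip.read_state(): the state, without advancing time (a new reading comes with each control period).
- manip.camera(name): name is "scene" or "top" or "wrist"; returns the picture (384x512x3 uint8, blue, green, red); there is no depth.
- manip.camera_params(name): a dict with "fov_y" (degrees; the focal length in pixels is half the picture's height over the tangent of half this angle, whatever the lens; pixels are square), "cx", "cy" (the principal point, pixels), "position" and "orientation" of the camera in the world. Camera axes: x right, y down, z forward; pixel columns grow to the right and rows downward; lengths in mm; the calibration is good to about 2 mm. The wrist camera is an equidistant fisheye: a pixel r from the principal point sees the ray r / f radians off the axis. A picture is of the moment at which its call begins: read the wrist's pose just before it. camera_params takes no time and is no camera call; for the wrist camera it gives the pose at the moment of the call.
- manip.sign_off(): hands the job in, once; it reports no verdict.
The state is a dict: "time": time; "qpos": joint angles; "joint_vel": joint speeds; "effort": joint torques, N m; "position": TCP position; "eef_rot": TCP orientation; "contact_force": force on the tool from outside, world axes, zero at the start; "wrist_torque": the same for the moment, N m; "grip_width": finger opening in mm.
Only numpy, scipy, OpenCV 4.12 (cv2) and the standard library are available. Lean on these libraries where they do the work, as an engineer would, in place of code of your own. Each camera call takes 0.05 s, during which the arm holds its last target. There are 200 camera calls.

## Working session

There is one attempt and no reset: what is moved stays moved. The work goes in short steps, Python scripts to look and compute and a tool call to move; the robot and the scene stay as the last step left them, time stands still between calls to the robot, and variables do not carry over. Pictures are saved under pics/ and viewed, on a budget of 10 in all, crops included, one or two more only if the job needs it, and the job is handed in when it is done.

Besides the shell and the picture viewer there is one more tool, called after "Request:" by a JSON object that holds its "op" and its "data". servo_tool: Moves the arm, as the interface text tells. Its arguments: {"type":"object","properties":{"targets":{"type":"array","items":{"type":"object","properties":{"dx":{"type":"number"},"dy":{"type":"number"},"dz":{"type":"number"},"rx":{"type":"number"},"ry":{"type":"number"},"rz":{"type":"number"},"gripper":{"type":"number"}}}},"grip_force":{"type":"number"}},"required":["targets"]}

```bash
mkdir -p pics
cat > h.py <<'E'
import numpy as np,cv2
from scipy.spatial.transform import Rotation as R
from rig import manip
def P(n):
    p=manip.camera_params(n); return p
def ray(n,p,u,v):
    f=192/np.tan(np.radians(p['fov_y'])/2); x=(u-p['cx']);y=(v-p['cy'])
    if n=='wrist':
        r=np.hypot(x,y);t=r/f; d=np.array([x/r*np.sin(t),y/r*np.sin(t),np.cos(t)]) if r>0 else np.array([0,0,1.])
    else: d=np.array([x/f,y/f,1])
    return R.from_quat(p['orientation']).apply(d)
def hit(n,p,u,v,z):
    d=ray(n,p,u,v);c=np.array(p['position']);return c+d*(z-c[2])/d[2]
def proj(n,p,X):
    f=192/np.tan(np.radians(p['fov_y'])/2)
    d=R.from_quat(p['orientation']).inv().apply(np.array(X)-p['position'])
    if n=='wrist':
        rr=np.hypot(d[0],d[1]);t=np.arctan2(rr,d[2]);return p['cx']+f*t*d[0]/rr,p['cy']+f*t*d[1]/rr
    return p['cx']+f*d[0]/d[2],p['cy']+f*d[1]/d[2]
E
python3 - <<'E'
from h import *
s=manip.read_state();print(s)
for n in('scene','top','wrist'):
    print(n,P(n)); cv2.imwrite(f'pics/{n}0.png',manip.camera(n))
a=cv2.imread('pics/scene0.png');b=cv2.imread('pics/top0.png')
E
```

```text
{'time': 0.0, 'qpos': array([ 1.16622792,  0.57652979,  0.02482217,  1.43790223, -0.01499696,
        1.12901211, -0.05650508]), 'joint_vel': array([-7.23203785e-04, -4.72442738e-04,  1.11205989e-03,  2.75520943e-05,
       -7.23809702e-04,  3.03571203e-04,  2.47980436e-05]), 'effort': array([-1.54949706e-03, -7.65765309e+01,  2.24991649e+00, -2.85967559e+01,
        1.54102111e-02,  1.24454149e-02, -1.15617318e-06]), 'position': array([ 212.69771695, -640.13310222,  230.44577281]), 'eef_rot': array([ 9.87161762e-01,  1.59721508e-01, -1.71459040e-04, -8.15815400e-04]), 'contact_force': array([-0.7702685 ,  0.34252353, -0.99284157]), 'wrist_torque': array([ 0.00976736, -0.02189037,  0.04202456]), 'grip_width': 85.17202361961162}
scene {'fov_y': 43.65742164149296, 'cx': 254.18175517150794, 'cy': 187.4790115318439, 'position': array([-14.49070361, 380.48567574, 683.05090547]), 'orientation': array([-0.28408939,  0.84398446, -0.43010165,  0.14831057])}
top {'fov_y': 51.15046832639543, 'cx': 259.08058569504357, 'cy': 190.41492497133154, 'position': array([ 369.63175836, -337.18116509,  999.85545462]), 'orientation': array([ 0.70684928, -0.70196931,  0.04887398, -0.07221156])}
wrist {'fov_y': 65.70646984690485, 'cx': 254.8925177520238, 'cy': 191.0361327294741, 'position': array([ 284.79209604, -615.95108758,  373.52228877]), 'orientation': array([ 0.80136502, -0.57847672, -0.08970372,  0.12301232])}
```

View pics/top0.png

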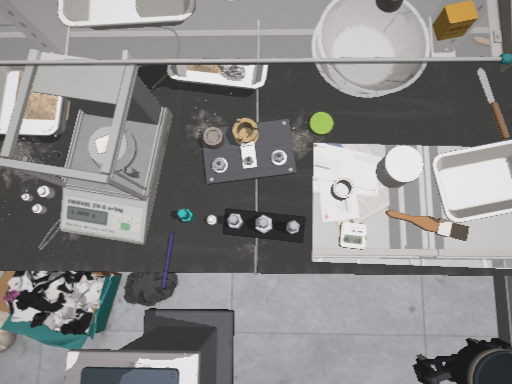

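View pics/scene0.png

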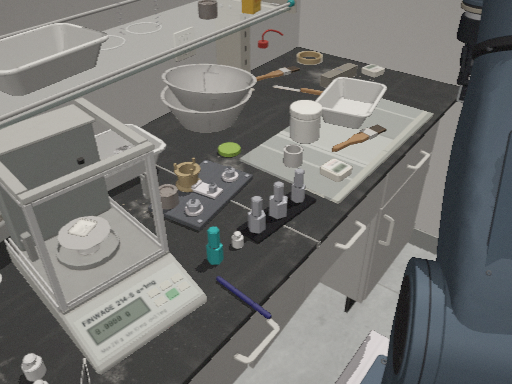

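The top view shows the rack with sockets near (235,221), (264,224) and (293,227), and the jig's middle nut near (249,160). A turquoise decoy is at (185,215). I'll enlarge both views.

Run:
```python
from h import *
a=cv2.imread('pics/scene0.png')[150:245,150:320];b=cv2.imread('pics/top0.png')[112:247,195:311]
a=cv2.resize(a,None,fx=2.35,fy=2.35,interpolation=3);b=cv2.resize(b,None,fx=3.4,fy=3.4,interpolation=3)
h=max(a.shape[0],b.shape[0]);pad=lambda i:cv2.copyMakeBorder(i,0,h-i.shape[0],0,0,0)
im=np.hstack([pad(b),pad(a)]);print(im.shape);cv2.imwrite('pics/c1.png',im)
p=P('top')
for n,u,v,z in [('s1',235,221,88),('s2',264,224,88),('s3',293,227,88),('jm',249,160,40),('j1',220,164,40),('j3',279,157,40),('drum',213,136,51),('tur',185,215,80),('wt',211,219,34)]: print(n,hit('top',p,u,v,z).round(0))
```

```text
(459, 794, 3)
s1 [ 456. -252.   88.]
s2 [ 450. -318.   88.]
s3 [ 444. -384.   88.]
jm [ 612. -279.   40.]
j1 [ 601. -208.   40.]
j3 [ 619. -353.   40.]
drum [ 670. -190.   51.]
tur [ 470. -135.   80.]
wt [ 466. -188.   34.]
```

View pics/c1.png

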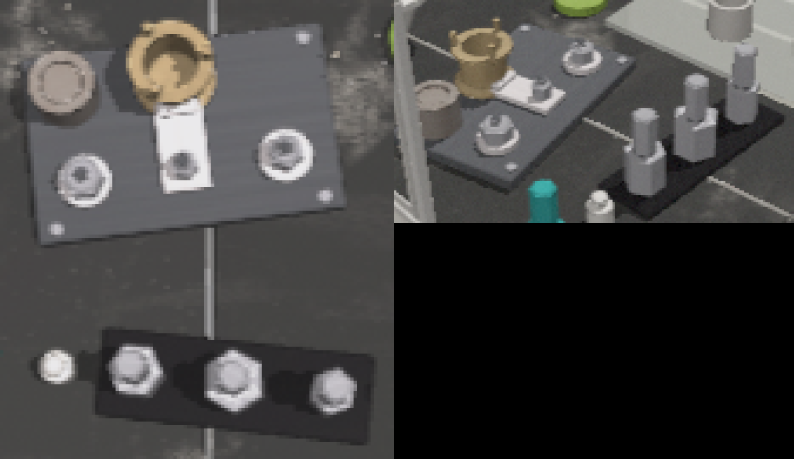

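```bash
cat >> h.py <<'E'
def plan(x,y,z,yaw=None):
    s=manip.read_state();r=R.from_quat(s['eef_rot']);t=r.inv().apply(np.array([x,y,z])-s['position'])
    m=r.as_matrix();cy=np.degrees(np.arctan2(m[1,0],m[0,0]))
    print('shift m',(t/1000).round(4),'yaw now',cy.round(2), 'tilt err', m[:,2].round(4))
    if yaw is not None:
        tgt=R.from_euler('z',yaw,degrees=True)*R.from_quat([1,0,0,0]); print('rotvec',(r.inv()*tgt).as_rotvec().round(4))
        print('shift in the target frame',(tgt.inv().apply(np.array([x,y,z])-s['position'])/1000).round(4))
E
python3 - <<'E'
from h import *
plan(470,-310,190,0)
s=manip.read_state();r=R.from_quat(s['eef_rot']);p=P('wrist')
print(r.inv().apply(p['position']-s['position']),(r.inv()*R.from_quat(p['orientation'])).as_matrix())
E
```

```text
shift m [ 0.3483 -0.2322  0.0409] yaw now 18.38 tilt err [-5.0e-04  1.2e-03 -1.0e+00]
rotvec [-1.200e-03  3.000e-04  3.209e-01]
shift in the target frame [ 0.2572 -0.3302  0.0406]
[  75.9992325    -0.46728161 -142.99020936] [[-7.99823784e-04 -9.53664098e-01 -3.00872314e-01]
 [ 9.99999680e-01 -7.73489501e-04 -2.06647000e-04]
 [-3.56497513e-05 -3.00872383e-01  9.53664411e-01]]
```

Request:
{"op": "servo_tool", "data": {"targets": [{"rz": 0.107}, {"rz": 0.107}, {"rz": 0.107}, {"dx": 0.02, "dy": -0.026}, {"dx": 0.023, "dy": -0.03}, {"dx": 0.023, "dy": -0.03}, {"dx": 0.023, "dy": -0.03}, {"dx": 0.023, "dy": -0.03}, {"dx": 0.023, "dy": -0.03}, {"dx": 0.023, "dy": -0.03}, {"dx": 0.023, "dy": -0.03}, {"dx": 0.023, "dy": -0.03}]}}

```text
invalid input
```

Request:
{"op": "servo_tool", "data": {"targets": [{"dx": 0.023, "dy": -0.03, "dz": 0.02}, {"dx": 0.023, "dy": -0.03, "dz": 0.02}, {"dx": 0.0, "dy": 0.0, "gripper": 0.4}, {}, {}]}}

```text
invalid input
```

Run:
```python
from h import *
s=manip.read_state();p=P('wrist');im=manip.camera('wrist');cv2.imwrite('pics/w1.png',im)
np.save('w1.npy',p,allow_pickle=True);print(s['time'],s['position'],s['grip_width'],s['qpos'],p['position'])
for n,X in dict(s1=(456,-252,88),s2=(450,-318,88),s3=(444,-384,88),jm=(612,-279,36),j1=(601,-208,36),j3=(619,-353,36)).items():print(n,proj('wrist',p,X))
cv2.imwrite('pics/w1b.png',cv2.resize(im,(800,600),interpolation=cv2.INTER_CUBIC))
```

```text
0.15 [ 212.76344481 -640.22963892  230.64723875] 85.58495329123883 [ 1.16617912  0.57633178  0.02483702  1.43770946 -0.01499563  1.12900308
 -0.05649434] [ 284.80142526 -615.98598953  373.63351958]
s1 (np.float64(31.16343623839734), np.float64(-77.98089900735687))
s2 (np.float64(63.76680949005706), np.float64(-78.41067343906434))
s3 (np.float64(103.4361518203097), np.float64(-76.37369857741982))
jm (np.float64(110.09168047307284), np.float64(-142.6801306294305))
j1 (np.float64(72.2690779998743), np.float64(-133.29854891419575))
j3 (np.float64(153.77702108876605), np.float64(-148.02894292286254))
```

View pics/w1b.png

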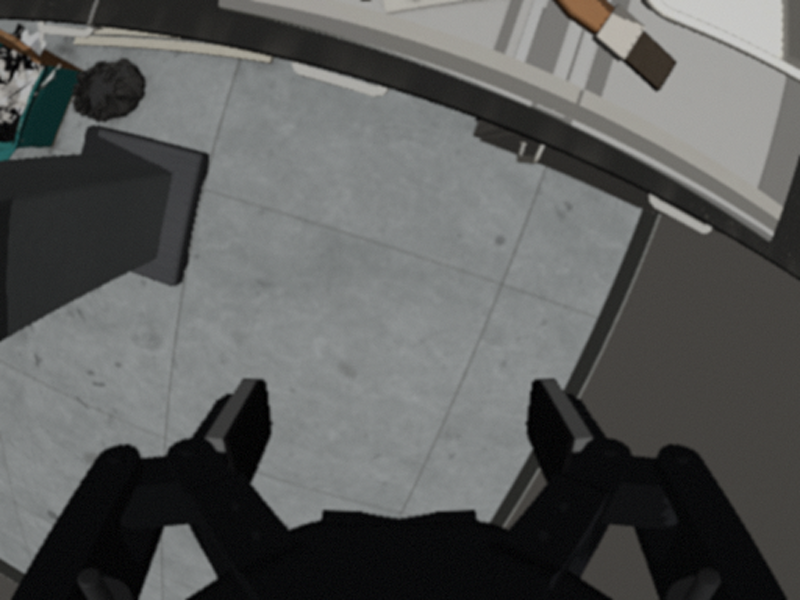

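The arm didn't move: the calls were refused, so this picture (4th) shows only the floor and the fingers. I'll send rows with every field filled in.

Request:
{"op": "servo_tool", "data": {"targets": [{"dx": 0, "dy": 0, "dz": 0, "rx": 0, "ry": 0, "rz": 0.107, "gripper": 0}, {"dx": 0, "dy": 0, "dz": 0, "rx": 0, "ry": 0, "rz": 0.107, "gripper": 0}, {"dx": 0, "dy": 0, "dz": 0, "rx": 0, "ry": 0, "rz": 0.107, "gripper": 0}], "grip_force": 40}}

```text
time: 0.45
position: [212.8, -640.4, 231.0]
eef_rot: [1.0, -0.003, -0.0, -0.0]
contact_force: [1.0, -1.3, 0.5]
grip_width: 85.7
```

Request:
{"op": "servo_tool", "data": {"targets": [{"dx": 0.023, "dy": -0.03, "dz": 0, "rx": 0, "ry": 0, "rz": 0, "gripper": 0.4}, {"dx": 0.023, "dy": -0.03, "dz": 0, "rx": 0, "ry": 0, "rz": 0, "gripper": 0.4}, {"dx": 0.023, "dy": -0.03, "dz": 0, "rx": 0, "ry": 0, "rz": 0, "gripper": 0.4}, {"dx": 0.023, "dy": -0.03, "dz": 0, "rx": 0, "ry": 0, "rz": 0, "gripper": 0.4}, {"dx": 0.023, "dy": -0.03, "dz": 0, "rx": 0, "ry": 0, "rz": 0, "gripper": 0.4}, {"dx": 0.023, "dy": -0.03, "dz": 0, "rx": 0, "ry": 0, "rz": 0, "gripper": 0.4}, {"dx": 0.023, "dy": -0.03, "dz": 0, "rx": 0, "ry": 0, "rz": 0, "gripper": 0.4}, {"dx": 0.023, "dy": -0.03, "dz": 0, "rx": 0, "ry": 0, "rz": 0, "gripper": 0.4}, {"dx": 0.023, "dy": -0.03, "dz": 0, "rx": 0, "ry": 0, "rz": 0, "gripper": 0.4}, {"dx": 0.023, "dy": -0.03, "dz": 0.01, "rx": 0, "ry": 0, "rz": 0, "gripper": 0.4}, {"dx": 0.023, "dy": -0.03, "dz": 0.01, "rx": 0, "ry": 0, "rz": 0, "gripper": 0.4}, {"dx": 0, "dy": 0, "dz": 0.02, "rx": 0, "ry": 0, "rz": 0, "gripper": 0.4}], "grip_force": 40}}

```text
time: 1.45
position: [472.6, -303.2, 192.3]
eef_rot: [1.0, 0.005, 0.003, -0.001]
contact_force: [0.9, -0.4, 0.3]
grip_width: 51.2
```

Request:
{"op": "servo_tool", "data": {"targets": [{"dx": 0, "dy": 0, "dz": 0, "rx": 0, "ry": 0, "rz": 0, "gripper": 0.4}, {"dx": 0, "dy": 0, "dz": 0, "rx": 0, "ry": 0, "rz": 0, "gripper": 0.4}, {"dx": 0, "dy": 0, "dz": 0, "rx": 0, "ry": 0, "rz": 0, "gripper": 0.4}]}}

```text
time: 1.7
position: [465.3, -311.9, 192.0]
eef_rot: [1.0, -0.001, -0.0, 0.0]
contact_force: [0.7, -0.1, 0.4]
grip_width: 51.3
```

Run:
```python
from h import *
s=manip.read_state();p=P('wrist');im=manip.camera('wrist');cv2.imwrite('pics/w2.png',im)
np.save('w2.npy',p,allow_pickle=True);print(s['time'],s['position'],s['grip_width'],s['qpos'],p['position'])
for n,X in dict(s1=(456,-252,88),s2=(450,-318,88),s3=(444,-384,88),jm=(612,-279,36),j1=(601,-208,36),j3=(619,-353,36)).items():print(n,np.round(proj('wrist',p,X)))
cv2.imwrite('pics/w2b.png',cv2.resize(im,(800,600),interpolation=cv2.INTER_CUBIC))
```

```text
1.7 [ 465.34175434 -311.90870317  191.95001355] 51.33166460749095 [ 0.46605203  0.44501906  0.05903059  1.80163577 -0.03160028  0.89555181
 -1.03374319] [ 541.27057653 -311.72609789  334.95731625]
s1 [188. 199.]
s2 [262. 205.]
s3 [334. 211.]
jm [221.  32.]
j1 [153.  47.]
j3 [296.  25.]
```

View pics/w2b.png

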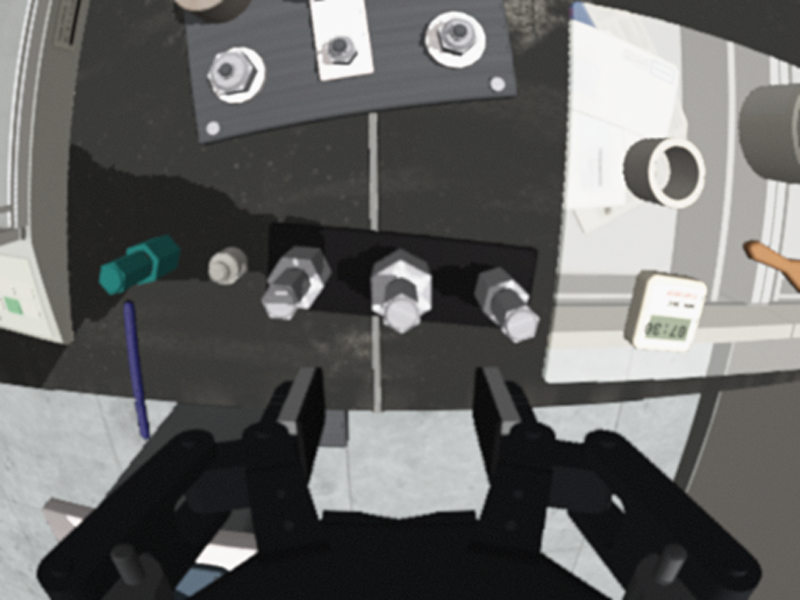

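Sockets in 800×600 pixels: medium head (283,303), large (402,313), small (521,322). The middle nut is at (341,50) and looks smaller than its neighbours. I'll move closer above the nuts to measure size and yaw.

Request:
{"op": "servo_tool", "data": {"targets": [{"dx": 0.03, "dy": -0.011, "dz": 0.02, "rx": 0, "ry": 0, "rz": 0, "gripper": 0.4}, {"dx": 0.03, "dy": -0.011, "dz": 0.02, "rx": 0, "ry": 0, "rz": 0, "gripper": 0.4}, {"dx": 0.025, "dy": -0.01, "dz": 0.02, "rx": 0, "ry": 0, "rz": 0, "gripper": 0.4}, {"dx": 0, "dy": 0, "dz": 0, "rx": 0, "ry": 0, "rz": 0, "gripper": 0.4}, {"dx": 0, "dy": 0, "dz": 0, "rx": 0, "ry": 0, "rz": 0, "gripper": 0.4}, {"dx": 0, "dy": 0, "dz": 0, "rx": 0, "ry": 0, "rz": 0, "gripper": 0.4}]}}

```text
time: 2.25
position: [550.3, -280.2, 132.0]
eef_rot: [1.0, -0.001, 0.0, 0.001]
contact_force: [-0.2, -0.2, 0.6]
grip_width: 51.3
```

Run:
```python
from h import *
s=manip.read_state();p=P('wrist');im=manip.camera('wrist');cv2.imwrite('pics/w3.png',im)
np.save('w3.npy',p,allow_pickle=True);print(s['time'],s['position'],s['qpos'],p['position'])
u=[]
for n,X in dict(jm=(612,-279,36),j1=(601,-208,36),j3=(619,-353,36)).items():
    a,b=np.round(proj('wrist',p,X)).astype(int);print(n,a,b)
    c=im[max(b-32,0):b+32,a-32:a+32];print(c.shape);u.append(cv2.resize(cv2.copyMakeBorder(c,64-c.shape[0],0,0,0,0),(266,266),interpolation=cv2.INTER_CUBIC))
cv2.imwrite('pics/w3b.png',np.hstack(u))
```

```text
2.25 [ 550.33494585 -280.21670632  131.98268054] [ 0.36273265  0.58851697  0.05058744  1.72011497 -0.03670935  0.8333751
 -1.14335055] [ 626.21788255 -280.02065086  274.97778773]
jm 253 118
(64, 64, 3)
j1 167 133
(64, 64, 3)
j3 344 111
(64, 64, 3)
```

View pics/w3b.png

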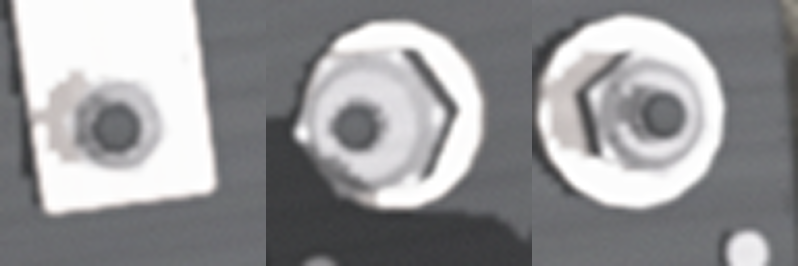

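Middle nut's bevel circle is about 15 mm across, against about 25 and 20 mm for the left and right nuts, so it is the 18 mm nut and takes the small socket. Next: precise stud centres and a close view of the small socket.

Run:
```python
from h import *
p=np.load('w3.npy',allow_pickle=True).item();im=cv2.imread('pics/w3.png');g=cv2.cvtColor(im,6)
Q=[]
for n,(u,v) in dict(jm=(249,117),j1=(188-32+1,131),j3=(343-32+0+32,107)).items():
    best=None
    for th in(85,100):
        nn,l,st,c=cv2.connectedComponentsWithStats((g<th).astype(np.uint8)[v-14:v+14,u-14:u+14])
        for i in range(1,nn):
            if 40<st[i,4]<260 and abs(c[i]-14).max()<8: 
                q=c[i]+[u-14,v-14];print(n,th,q.round(1),st[i],hit('wrist',p,*q,45.5).round(1))
t=P('top');g=cv2.imread('pics/top0.png')
plan(380,-388,190,0)
```

```text
shift m [-0.1698  0.108  -0.0576] yaw now -0.16 tilt err [ 6.0e-04 -1.3e-03 -1.0e+00]
rotvec [ 0.0013 -0.0006 -0.0027]
shift in the target frame [-0.1701  0.1075 -0.0576]
```

Request:
{"op": "servo_tool", "data": {"targets": [{"dx": -0.015, "dy": 0.01, "dz": -0.02, "rx": 0, "ry": 0, "rz": 0, "gripper": 0.4}, {"dx": -0.03, "dy": 0.02, "dz": -0.02, "rx": 0, "ry": 0, "rz": 0, "gripper": 0.4}, {"dx": -0.03, "dy": 0.02, "dz": 0, "rx": 0, "ry": 0, "rz": 0, "gripper": 0.4}, {"dx": -0.03, "dy": 0.02, "dz": 0, "rx": 0, "ry": 0, "rz": 0, "gripper": 0.4}, {"dx": -0.03, "dy": 0.02, "dz": 0, "rx": 0, "ry": 0, "rz": 0, "gripper": 0.4}, {"dx": -0.03, "dy": 0.016, "dz": 0, "rx": 0, "ry": 0, "rz": 0, "gripper": 0.4}, {"dx": 0, "dy": 0, "dz": 0, "rx": 0, "ry": 0, "rz": 0, "gripper": 0.4}, {"dx": 0, "dy": 0, "dz": 0, "rx": 0, "ry": 0, "rz": 0, "gripper": 0.4}, {"dx": 0, "dy": 0, "dz": 0, "rx": 0, "ry": 0, "rz": 0, "gripper": 0.4}]}}

```text
time: 3.05
position: [385.6, -385.3, 172.4]
eef_rot: [1.0, -0.001, 0.001, 0.001]
contact_force: [0.2, 0.0, 0.0]
grip_width: 51.5
```

Run:
```python
from h import *
p=np.load('w3.npy',allow_pickle=True).item()
Q={n:hit('wrist',p,u,v,45.5) for n,(u,v) in dict(jm=(249.2,116.5),j1=(156.9,131.1),j3=(342.8,106.4)).items()}
for n in Q:print(n,Q[n].round(1))
print('jm bevel',hit('wrist',p,249.3,115.8,39).round(1));d=Q['j1']-Q['j3'];print(np.linalg.norm(d),np.degrees(np.arctan2(-d[0],d[1])),(Q['j1']+Q['j3'])/2)
s=manip.read_state();p=P('wrist');im=manip.camera('wrist');cv2.imwrite('pics/w4.png',im)
np.save('w4.npy',p,allow_pickle=True);print(s['time'],s['position'],p['position'])
a,b=np.round(proj('wrist',p,(444,-384,88))).astype(int);print(a,b)
cv2.imwrite('pics/w4b.png',cv2.resize(im[b-50:b+50,a-60:a+60],(720,600),interpolation=cv2.INTER_CUBIC))
```

```text
jm [ 613.7 -275.9   45.5]
j1 [ 604.3 -202.    45.5]
j3 [ 623.2 -349.2   45.5]
jm bevel [ 613.9 -275.9   39. ]
148.39063681312857 7.3220707363513275 [ 613.73103194 -275.6070622    45.5       ]
3.05 [ 385.60474622 -385.30759475  172.41063209] [ 461.28976478 -385.10536659  315.55158592]
253 123
```

View pics/w4b.png

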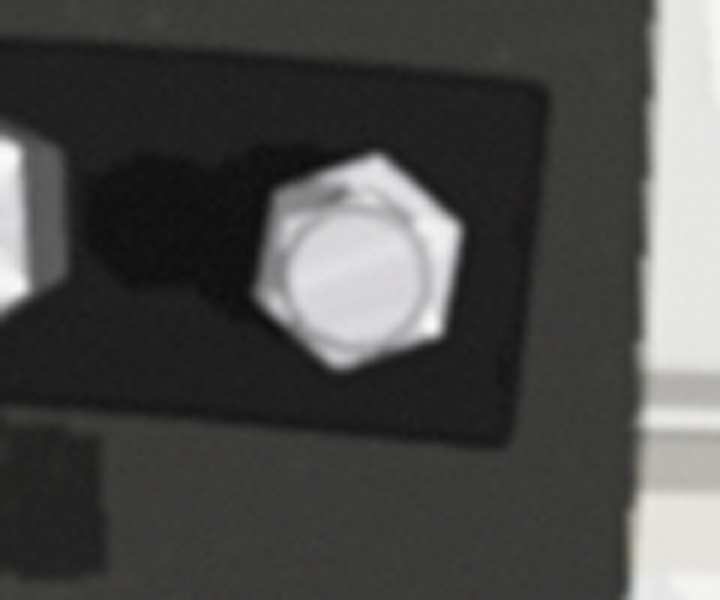

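Small socket: head circle centred at (357,275) in the crop, shoulder hexagon vertices clear. I'll unproject both.

Run:
```python
from h import *
p=np.load('w4.npy',allow_pickle=True).item()
f=lambda u,v,z:hit('wrist',p,193+u/6-.4,73+v/6-.4,z)
print('head',f(357,275,88).round(1))
V=np.array([f(u,v,46) for u,v in[(378,153),(462,222),(445,338),(343,370),(255,292),(275,190)]])
c=V.mean(0);print('tube',c.round(1));d=(V-c)[:,:2];print(np.hypot(*d.T).round(1),(np.degrees(np.arctan2(d[:,1],d[:,0]))%60).round(1))
plan(c[0],c[1],170,-9.5)
```

```text
head [ 447.7 -383.2   88. ]
tube [ 447.3 -383.3   46. ]
[16.5 16.4 17.4 16.8 16.4 16.6] [50.3 51.  47.5 51.1 46.3 49.3]
shift m [ 0.0609 -0.0014  0.0022] yaw now -0.02 tilt err [ 1.5e-03 -7.0e-04 -1.0e+00]
rotvec [ 0.0005 -0.0016  0.1654]
shift in the target frame [ 0.0599 -0.0114  0.0021]
```

Request:
{"op": "servo_tool", "data": {"targets": [{"dx": 0, "dy": 0, "dz": 0, "rx": 0, "ry": 0, "rz": 0.0935, "gripper": 0.4}, {"dx": 0, "dy": 0, "dz": 0, "rx": 0, "ry": 0, "rz": 0.0935, "gripper": 0.4}, {"dx": 0.02, "dy": -0.0045, "dz": 0, "rx": 0, "ry": 0, "rz": 0, "gripper": 0.4}, {"dx": 0.02, "dy": -0.0045, "dz": 0, "rx": 0, "ry": 0, "rz": 0, "gripper": 0.4}, {"dx": 0.0205, "dy": -0.0045, "dz": 0.01, "rx": 0, "ry": 0, "rz": 0, "gripper": 0.4}, {"dx": 0, "dy": 0, "dz": 0.02, "rx": 0, "ry": 0, "rz": 0, "gripper": 0.4}, {"dx": 0, "dy": 0, "dz": 0.02, "rx": 0, "ry": 0, "rz": 0, "gripper": 0.4}, {"dx": 0, "dy": 0, "dz": 0.005, "rx": 0, "ry": 0, "rz": 0, "gripper": 0.4}, {"dx": 0, "dy": 0, "dz": 0, "rx": 0, "ry": 0, "rz": 0, "gripper": 0.4}, {"dx": 0, "dy": 0, "dz": 0, "rx": 0, "ry": 0, "rz": 0, "gripper": 0.4}, {"dx": 0, "dy": 0, "dz": 0, "rx": 0, "ry": 0, "rz": 0, "gripper": 0.4}]}}

```text
time: 4.02
position: [448.5, -382.9, 117.5]
eef_rot: [0.996, -0.093, 0.001, 0.0]
contact_force: [0.6, 0.6, 0.0]
grip_width: 51.6
```

Run:
```python
from h import *
plan(447.5,-383.3,52,-10.7);print(manip.read_state()['position'])
```

```text
shift m [-0.001   0.0005  0.0655] yaw now -10.72 tilt err [ 0.0014 -0.001  -1.    ]
rotvec [ 0.0007 -0.0015 -0.0003]
shift in the target frame [-0.0009  0.0005  0.0655]
[ 448.48480207 -382.94640432  117.50170147]
```

Request:
{"op": "servo_tool", "data": {"targets": [{"dx": -0.001, "dy": 0.0005, "dz": 0.02, "rx": 0, "ry": 0, "rz": 0, "gripper": 0.4}, {"dx": 0, "dy": 0, "dz": 0.02, "rx": 0, "ry": 0, "rz": 0, "gripper": 0.4}, {"dx": 0, "dy": 0, "dz": 0.015, "rx": 0, "ry": 0, "rz": 0, "gripper": 0.4}, {"dx": 0, "dy": 0, "dz": 0.01, "rx": 0, "ry": 0, "rz": 0, "gripper": 0.4}, {"dx": 0, "dy": 0, "dz": 0, "rx": 0, "ry": 0, "rz": 0, "gripper": 0.4}, {"dx": 0, "dy": 0, "dz": 0, "rx": 0, "ry": 0, "rz": 0, "gripper": 0.4}, {"dx": 0, "dy": 0, "dz": 0, "rx": 0, "ry": 0, "rz": 0, "gripper": 0.4}]}}

```text
time: 4.6
position: [447.3, -383.5, 52.5]
eef_rot: [0.996, -0.094, 0.001, 0.0]
contact_force: [1.1, -0.5, 0.0]
grip_width: 51.4
```

Run:
```python
from h import *
p=P('wrist');im=manip.camera('wrist');cv2.imwrite('pics/w5.png',im);np.save('w5.npy',p,allow_pickle=True)
s=manip.read_state();print(s['position'],s['contact_force'],proj('wrist',p,(447.5,-383.3,88)),proj('wrist',p,s['position']))
cv2.imwrite('pics/w5b.png',cv2.resize(im[150:384,130:380],(640,600),interpolation=cv2.INTER_CUBIC))
```

```text
[ 447.39292952 -383.48844316   52.52681351] [0.393557   0.64832082 0.98160218] (np.float64(254.67025199059603), np.float64(282.6851676149792)) (np.float64(255.0220949405039), np.float64(245.231364415844))
```

View pics/w5b.png

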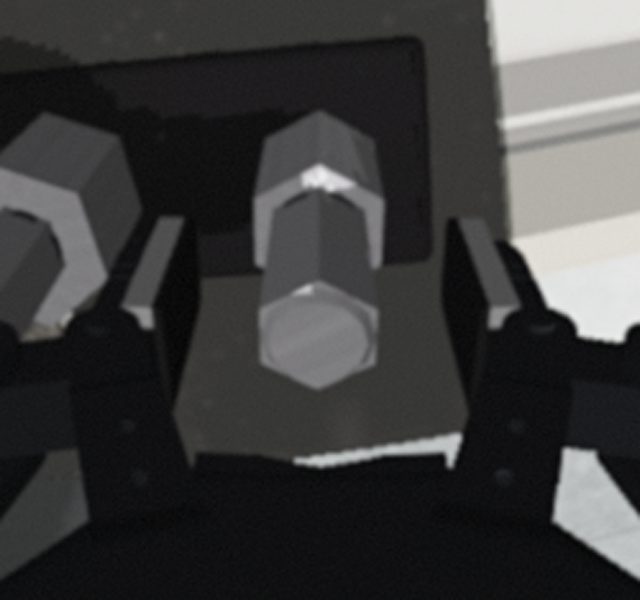

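The socket sits centred between the pads, with its flats parallel to them (head at about (318,338), as predicted). Closing now.

Request:
{"op": "servo_tool", "data": {"targets": [{"dx": 0, "dy": 0, "dz": 0, "rx": 0, "ry": 0, "rz": 0, "gripper": 1}, {"dx": 0, "dy": 0, "dz": 0, "rx": 0, "ry": 0, "rz": 0, "gripper": 1}, {"dx": 0, "dy": 0, "dz": 0, "rx": 0, "ry": 0, "rz": 0, "gripper": 1}, {"dx": 0, "dy": 0, "dz": 0, "rx": 0, "ry": 0, "rz": 0, "gripper": 1}, {"dx": 0, "dy": 0, "dz": 0, "rx": 0, "ry": 0, "rz": 0, "gripper": 1}, {"dx": 0, "dy": 0, "dz": 0, "rx": 0, "ry": 0, "rz": 0, "gripper": 1}], "grip_force": 60}}

```text
time: 5.15
position: [447.1, -383.1, 52.0]
eef_rot: [0.996, -0.093, 0.0, 0.0]
contact_force: [-0.3, 2.1, 5.3]
grip_width: 19.0
```

Request:
{"op": "servo_tool", "data": {"targets": [{"dx": 0, "dy": 0, "dz": -0.01, "rx": 0, "ry": 0, "rz": 0, "gripper": 1}, {"dx": 0, "dy": 0, "dz": -0.01, "rx": 0, "ry": 0, "rz": 0, "gripper": 1}, {"dx": 0, "dy": 0, "dz": -0.02, "rx": 0, "ry": 0, "rz": 0, "gripper": 1}, {"dx": 0, "dy": 0, "dz": -0.02, "rx": 0, "ry": 0, "rz": 0, "gripper": 1}, {"dx": 0, "dy": 0, "dz": -0.02, "rx": 0, "ry": 0, "rz": 0, "gripper": 1}, {"dx": 0, "dy": 0, "dz": -0.02, "rx": 0, "ry": 0, "rz": 0, "gripper": 1}, {"dx": 0, "dy": 0, "dz": 0, "rx": 0, "ry": 0, "rz": 0, "gripper": 1}, {"dx": 0, "dy": 0, "dz": 0, "rx": 0, "ry": 0, "rz": 0, "gripper": 1}]}}

```text
time: 5.82
position: [447.3, -383.4, 153.1]
eef_rot: [0.996, -0.093, 0.001, 0.001]
contact_force: [1.0, -0.4, -2.6]
grip_width: 19.1
```

Run:
```python
from h import *
s=manip.read_state();print(s['position'],s['contact_force'])
plan(613.8,-275.8,135,-22.7)
```

```text
[ 447.31063683 -383.35911975  153.05441885] [ 0.96563211 -0.40471986 -2.63431045]
shift m [ 0.1435 -0.1367  0.0183] yaw now -10.73 tilt err [ 0.0024 -0.0018 -1.    ]
rotvec [ 0.001  -0.0028  0.2089]
shift in the target frame [ 0.1121 -0.1635  0.0181]
```

Request:
{"op": "servo_tool", "data": {"targets": [{"dx": 0, "dy": 0, "dz": 0, "rx": 0, "ry": 0, "rz": 0.0695, "gripper": 1}, {"dx": 0, "dy": 0, "dz": 0, "rx": 0, "ry": 0, "rz": 0.0695, "gripper": 1}, {"dx": 0, "dy": 0, "dz": 0, "rx": 0, "ry": 0, "rz": 0.07, "gripper": 1}, {"dx": 0.009, "dy": -0.0135, "dz": 0, "rx": 0, "ry": 0, "rz": 0, "gripper": 1}, {"dx": 0.019, "dy": -0.028, "dz": 0, "rx": 0, "ry": 0, "rz": 0, "gripper": 1}, {"dx": 0.019, "dy": -0.028, "dz": 0, "rx": 0, "ry": 0, "rz": 0, "gripper": 1}, {"dx": 0.019, "dy": -0.028, "dz": 0, "rx": 0, "ry": 0, "rz": 0, "gripper": 1}, {"dx": 0.019, "dy": -0.028, "dz": 0, "rx": 0, "ry": 0, "rz": 0, "gripper": 1}, {"dx": 0.018, "dy": -0.025, "dz": 0, "rx": 0, "ry": 0, "rz": 0, "gripper": 1}, {"dx": 0.009, "dy": -0.013, "dz": 0, "rx": 0, "ry": 0, "rz": 0, "gripper": 1}, {"dx": 0, "dy": 0, "dz": 0.01, "rx": 0, "ry": 0, "rz": 0, "gripper": 1}, {"dx": 0, "dy": 0, "dz": 0.01, "rx": 0, "ry": 0, "rz": 0, "gripper": 1}]}}

```text
time: 6.82
position: [613.4, -274.5, 130.1]
eef_rot: [0.981, -0.196, -0.0, 0.0]
contact_force: [-0.4, -0.9, -1.5]
grip_width: 19.2
```

Request:
{"op": "servo_tool", "data": {"targets": [{"dx": 0, "dy": 0, "dz": 0.01, "rx": 0, "ry": 0, "rz": 0, "gripper": 1}, {"dx": 0, "dy": 0, "dz": 0.01, "rx": 0, "ry": 0, "rz": 0, "gripper": 1}, {"dx": 0, "dy": 0, "dz": 0.01, "rx": 0, "ry": 0, "rz": 0, "gripper": 1}, {"dx": 0, "dy": 0, "dz": 0, "rx": 0, "ry": 0, "rz": 0, "gripper": 1}, {"dx": 0, "dy": 0, "dz": 0, "rx": 0, "ry": 0, "rz": 0, "gripper": 1}, {"dx": 0, "dy": 0, "dz": 0, "rx": 0, "ry": 0, "rz": 0, "gripper": 1}]}}

```text
time: 7.32
position: [613.2, -275.8, 101.6]
eef_rot: [0.98, -0.197, 0.0, 0.0]
contact_force: [-0.1, 0.7, -1.6]
grip_width: 18.8
```

Run:
```python
from h import *
s=manip.read_state();print(s['time'],s['position'],s['contact_force'],s['grip_width'])
plan(613.8,-275.8,95,-22.7)
p=P('wrist');im=manip.camera('wrist');cv2.imwrite('pics/w6.png',im);np.save('w6.npy',p,allow_pickle=True)
print(proj('wrist',p,(613.8,-275.8,45.5)),proj('wrist',p,(613.8,-275.8,22)))
q=s['position'];print([np.round(proj('wrist',p,q+[0,0,z]),1) for z in(-44,-6,36)])
cv2.imwrite('pics/w6b.png',cv2.resize(im[130:330,150:360],(630,600),interpolation=cv2.INTER_CUBIC))
```

```text
7.3167 [ 613.18173658 -275.77384614  101.60447203] [-0.07822074  0.72970029 -1.63013342] 18.82330437761007
shift m [ 0.0006 -0.0002  0.0066] yaw now -22.74 tilt err [ 4.e-04 -2.e-04 -1.e+00]
rotvec [ 0.     -0.0004 -0.0007]
shift in the target frame [ 0.0006 -0.0002  0.0066]
(np.float64(254.33382008438693), np.float64(207.76178768004283)) (np.float64(254.37304234118656), np.float64(197.2494671734302))
[array([254.6, 214.9]), array([254.6, 240.3]), array([254.6, 283.6])]
```

View pics/w6b.png

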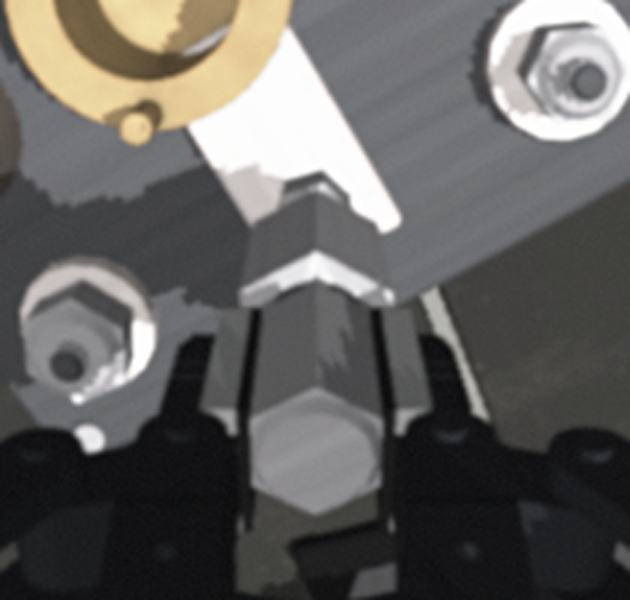

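Socket and nut are aligned in yaw, and the nut lies about 0.7 mm toward tool −y. I'll correct that and descend in steps.

Request:
{"op": "servo_tool", "data": {"targets": [{"dx": 0.0006, "dy": -0.0007, "dz": 0.004, "rx": 0, "ry": 0, "rz": 0, "gripper": 1}, {"dx": 0, "dy": 0, "dz": 0.004, "rx": 0, "ry": 0, "rz": 0, "gripper": 1}, {"dx": 0, "dy": 0, "dz": 0.004, "rx": 0, "ry": 0, "rz": 0, "gripper": 1}, {"dx": 0, "dy": 0, "dz": 0.003, "rx": 0, "ry": 0, "rz": 0, "gripper": 1}, {"dx": 0, "dy": 0, "dz": 0, "rx": 0, "ry": 0, "rz": 0, "gripper": 1}, {"dx": 0, "dy": 0, "dz": 0, "rx": 0, "ry": 0, "rz": 0, "gripper": 1}]}}

```text
time: 7.87
position: [613.9, -274.8, 86.0]
eef_rot: [0.98, -0.197, -0.0, -0.0]
contact_force: [-0.0, -0.9, -2.6]
grip_width: 19.2
```

Request:
{"op": "servo_tool", "data": {"targets": [{"dx": 0, "dy": 0, "dz": 0.002, "rx": 0, "ry": 0, "rz": 0, "gripper": 1}, {"dx": 0, "dy": 0, "dz": 0.002, "rx": 0, "ry": 0, "rz": 0, "gripper": 1}, {"dx": 0, "dy": 0, "dz": 0.002, "rx": 0, "ry": 0, "rz": 0, "gripper": 1}, {"dx": 0, "dy": 0, "dz": 0, "rx": 0, "ry": 0, "rz": 0, "gripper": 1}, {"dx": 0, "dy": 0, "dz": 0, "rx": 0, "ry": 0, "rz": 0, "gripper": 1}]}}

```text
time: 8.28
position: [613.9, -274.8, 80.1]
eef_rot: [0.98, -0.197, -0.0, -0.0]
contact_force: [-0.5, -0.7, -1.3]
grip_width: 18.7
```

Request:
{"op": "servo_tool", "data": {"targets": [{"dx": 0, "dy": 0, "dz": 0.002, "rx": 0, "ry": 0, "rz": 0, "gripper": 1}, {"dx": 0, "dy": 0, "dz": 0.002, "rx": 0, "ry": 0, "rz": 0, "gripper": 1}, {"dx": 0, "dy": 0, "dz": 0.001, "rx": 0, "ry": 0, "rz": 0, "gripper": 1}, {"dx": 0, "dy": 0, "dz": 0, "rx": 0, "ry": 0, "rz": 0, "gripper": 1}, {"dx": 0, "dy": 0, "dz": 0, "rx": 0, "ry": 0, "rz": 0, "gripper": 1}]}}

```text
time: 8.7
position: [614.0, -274.8, 75.2]
eef_rot: [0.98, -0.197, -0.0, -0.0]
contact_force: [0.4, -1.3, -1.8]
grip_width: 19.0
```

Request:
{"op": "servo_tool", "data": {"targets": [{"dx": 0, "dy": 0, "dz": 0.002, "rx": 0, "ry": 0, "rz": 0, "gripper": 1}, {"dx": 0, "dy": 0, "dz": 0.002, "rx": 0, "ry": 0, "rz": 0, "gripper": 1}, {"dx": 0, "dy": 0, "dz": 0.002, "rx": 0, "ry": 0, "rz": 0, "gripper": 1}, {"dx": 0, "dy": 0, "dz": 0, "rx": 0, "ry": 0, "rz": 0, "gripper": 1}, {"dx": 0, "dy": 0, "dz": 0, "rx": 0, "ry": 0, "rz": 0, "gripper": 1}]}}

```text
time: 9.12
position: [613.9, -274.8, 69.1]
eef_rot: [0.98, -0.197, -0.0, -0.0]
contact_force: [-0.1, 0.6, -2.0]
grip_width: 18.8
```

Request:
{"op": "servo_tool", "data": {"targets": [{"dx": 0, "dy": 0, "dz": 0.001, "rx": 0, "ry": 0, "rz": 0, "gripper": 1}, {"dx": 0, "dy": 0, "dz": 0.001, "rx": 0, "ry": 0, "rz": 0, "gripper": 1}, {"dx": 0, "dy": 0, "dz": 0, "rx": 0, "ry": 0, "rz": 0, "gripper": 1}, {"dx": 0, "dy": 0, "dz": 0, "rx": 0, "ry": 0, "rz": 0, "gripper": 1}]}}

```text
time: 9.45
position: [614.0, -274.8, 67.2]
eef_rot: [0.98, -0.197, -0.0, -0.0]
contact_force: [-0.3, 0.2, -2.0]
grip_width: 19.1
```

Request:
{"op": "servo_tool", "data": {"targets": [{"dx": 0, "dy": 0, "dz": 0.001, "rx": 0, "ry": 0, "rz": 0, "gripper": 1}, {"dx": 0, "dy": 0, "dz": 0, "rx": 0, "ry": 0, "rz": 0, "gripper": 1}, {"dx": 0, "dy": 0, "dz": 0, "rx": 0, "ry": 0, "rz": 0, "gripper": 1}]}}

```text
time: 9.7
position: [614.0, -274.9, 66.2]
eef_rot: [0.98, -0.197, -0.0, -0.0]
contact_force: [-0.3, -0.3, -1.3]
grip_width: 19.2
```

Request:
{"op": "servo_tool", "data": {"targets": [{"dx": 0, "dy": 0, "dz": 0.0005, "rx": 0, "ry": 0, "rz": 0, "gripper": 1}, {"dx": 0, "dy": 0, "dz": 0, "rx": 0, "ry": 0, "rz": 0, "gripper": 1}, {"dx": 0, "dy": 0, "dz": 0, "rx": 0, "ry": 0, "rz": 0, "gripper": 1}]}}

```text
time: 9.95
position: [614.1, -274.9, 66.1]
eef_rot: [0.98, -0.197, 0.0, 0.0]
contact_force: [-1.6, 0.8, 2.5]
grip_width: 19.0
```

Request:
{"op": "servo_tool", "data": {"targets": [{"dx": 0, "dy": 0, "dz": 0.0005, "rx": 0, "ry": 0, "rz": 0, "gripper": 1}, {"dx": 0, "dy": 0, "dz": 0, "rx": 0, "ry": 0, "rz": 0, "gripper": 1}, {"dx": 0, "dy": 0, "dz": 0, "rx": 0, "ry": 0, "rz": 0, "gripper": 1}]}}

```text
time: 10.2
position: [614.2, -275.0, 66.1]
eef_rot: [0.98, -0.197, 0.0, 0.0]
contact_force: [-2.2, 1.1, 6.9]
grip_width: 19.2
```

The socket seated at TCP z = 66.1 (66 expected), with force now building. Final look from the scene camera and the wrist camera.

Run:
```python
from h import *
a=manip.camera('scene')[130:270,130:330];w=manip.camera('wrist')[120:320,150:360]
a=cv2.resize(a,(429,300),interpolation=3);w=cv2.resize(w,(315,300),interpolation=3)
cv2.imwrite('pics/f.png',np.hstack([a,w]));s=manip.read_state();print(s['position'],s['contact_force'],s['wrist_torque'],s['grip_width'])
```

```text
[ 614.17485366 -274.91552707   66.10751396] [-1.78537915  1.17374932  7.06951262] [0.33072466 0.62491817 0.01357637] 19.0742871068054
```

View pics/f.png

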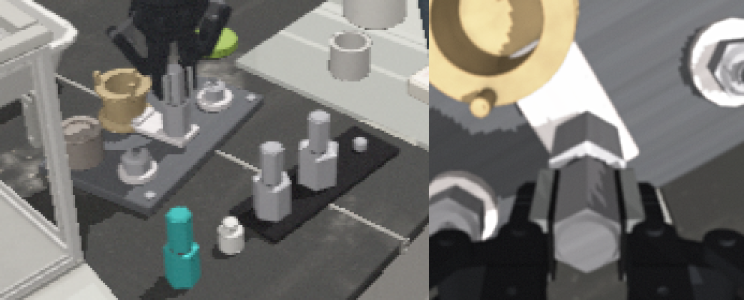

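The scene shows the small socket upright and seated on the strap over the middle nut. The two other sockets stand on the rack and nothing has been disturbed.

```bash
python3 -c "
from rig import manip
manip.sign_off()"
```

```text
the job is handed in; nothing more can be done
```

The small socket is pushed fully down over the middle nut, upright and still in the gripper, and the job is handed in (about 10 s of the 64 s used).

- **Which socket:** I did not try the other two sockets on the nut. In the wrist view the middle nut's bevel measured about 15 mm across, against about 25 mm and 20 mm for its neighbours. That makes it the 18 mm nut, which takes the small socket. It went on without resistance, so the nut must be the smallest.
- **Seating:** contact came at a tool height of 66.1 mm, where 66 mm was expected, and the wrist force was about 7 N. The grip opening read about 19 mm on the 20 mm head and stayed steady.
- **Surroundings:** the last scene picture shows the socket upright on the strap and the medium and large sockets upright on the rack. It shows nothing disturbed around the jig and rack; I did not recheck the timer and marker.
- **Discrepancies:** the first two move calls were refused as invalid input until every row field was filled in, and the arm did not move. The outer studs measured 148.4 mm apart against a true 150 mm, within the camera calibration.

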